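# Set out the job tray for fitting a gate lock

### The job

Set out the job tray for fitting a gate lock: the oak block goes in the bay next to the awl, the rusty bolt in the bay next to the steel punch, and the padlock in the middle bay between them, each in the centre of its bay and lying flat, the block and the bolt lengthwise from the front to the back of the tray. The flat brass tin belongs on top of the oak block, centred on it. Leave the awl, the punch and the tin mug where they are.

Things in the scene. Friction and masses are not known exactly. Their poses are not given: they have to be found in the camera images.
- tray: fixed plywood tray, 143 x 398 mm, dark beads. Origin: centre of its underside, on the bench; x to its back (away from the robot), y along its length to the left, z up. Floor surface at z = 5 mm; beads 4 mm wide, 6 mm above the floor. Three bays, 101 mm (y) x 135 mm (x), centred at y = -105, 0, +105 mm. End slots at y = -177.5 and +177.5 mm hold awl and punch; which is at which end varies
- block_center (a point): reddish-brown oak packing block, 56 x 94 x 50 mm high, 0.14 kg. Point: its centre, 25 mm above its underside. Long side (94 mm) along its own y, 56 mm along x, z up
- lock_center (a point): dark brown iron padlock lying flat, with grey shackle and a small brass plate, 80 mm (own x) x 52 mm (own y) x 16 mm high. Point: centre of its outline, half-way up (8 mm). Its solid 52 mm wide body reaches from x = -40 to +6 mm (middle at x = -17 mm, 15 mm high), the thin shackle from there to x = +40 mm
- bolt_center (a point): rusty square-head bolt with a square nut on its shank, lying, 96 mm long along its own y, head and nut 18 mm square. Point: its centre, 9 mm above what it lies on. Head at its +y end (y = 40 to 48 mm), nut at y = -25 to -16 mm, between them a bare round shank 11 mm thick
- brass_tin_center (a point): flat closed brass tin, 42 x 64 x 18 mm high, starts on the bench. Point: its centre, 9 mm above its underside. Long side (64 mm) along its own y, z up
- the_awl_center (a point): awl with a bulbous pale wooden handle, 117 mm long, 30 mm thick, lying in the slot at one end of the tray; it marks the bay for the block. Loose; to be left alone. Point: about the middle of its length
- the_punch_center (a point): plain grey steel punch, 121 mm long, 16 mm thick, lying in the slot at the other end of the tray; it marks the bay for the bolt. Loose; to be left alone. Point: the middle of its length
- mug_center (a point): black tin mug, 79 x 110 x 80 mm high with its handle, a loose bystander to be left alone. Point: half-way up, middle of its outline. (Tall fixed furniture behind the work: a drawer cabinet 0.28 m high at y = 0.14 to 0.60 m and a chest at y below -0.4 m, both from about x = 0.6 m back; pass in front of them)
Not all that is in view belongs to the job. Leave any purple look-alike of the part that bears bolt_center alone.

How it is judged:
By the outcome, as a careful person would: the job done as asked, in the order asked, and still so for the second after the job is handed in, with the robot touching nothing.
It also fails if it takes over 128 s, if anything falls off the work surface, if the arm or the gripper's body presses on something with over 40 N, if the wrist force passes 120 N, or if a joint passes its speed limit or range.

### The arm

A 6-joint arm with a two-finger parallel gripper is mounted at the origin on a cart in front of the work surface, level with it; the furniture and walls round the work are solid. World frame = base frame: x ahead of the robot, y to its left, z up, the work surface at z = 0. Lengths are in mm, angles in degrees, forces in N, time in s.
With the tool pointing down it reaches from about 425 to 925 mm from the base axis. Payload 12.5 kg.
Tool frame: the origin (TCP) lies midway between the tips of the shut fingers; the grasp point (between the pads) lies 19 mm behind it; z points along the fingers, y is the line along which they close (so a half turn about z gives the same grasp; the last joint's range is limited). The gripper opens to 85 mm and grips with 20 to 120 N. Pads are 22 mm wide; open, the fingers measure 114 mm over their backs; the gripper's body (76 mm by 85 mm) begins 54 mm behind the grasp point. The pads swing forward as they close: fully open they stand 13 mm farther back than shut.
Start: joints at [-79.446, 28.126, 89.318, -0, 62.55, -6.05], TCP at [178.623, -598.948, 231.327] pointing down, gripper open.
Joint ranges: [-177.58, 177.58], [-47.91, 125.51], [2.72, 160], [-65.01, 245.01], [3.68, 167.84], [-153.87, 153.87]. Speed limits (degrees/s): [127.2, 127.2, 159.86, 180, 180, 180].

### API

Orientations are given as a 3x3 rotation matrix whose columns are the frame's x, y, z axes.
In Python, from station import bot gives the robot as it stands.
- The arm moves only by the tool send_rows, never from a script. Its argument "commands" is text: rows parted by semicolons, each of 5 numbers parted by spaces: the closure, from -1 (fully open) to 1 (shut), then the shift along the tool's x, y, z in cm, then the turn about the tool's z in degrees. A call has 1 to 5 rows; each row is the pose to reach, as a shift and turn from the pose commanded when the call began, along the tool's axes at that moment; what a row does not reach only later rows make up. A row lasts 1/10 s, in which the tool goes at most 50 mm and 8.59 degrees, less where a joint would pass 70% of its speed; a pose out of reach is approached as far as the arm can. A call with a gripper value outside its range is refused whole. The fingers move at their own pace and stop on an object; "force" is the grip in N (left out, the last holds). Time passes only in rows, so rows that repeat a pose let the fingers close. It gives the time, the measured TCP pose, the force, the opening and the grip force at its end, in the units of the state.
- bot.get_obs(): the state, without advancing time (a new reading comes with each control period).
- bot.grab_frame(name): name is "side" or "top" or "wrist"; returns a dict with "img" (384x512x3 uint8, blue, green, red), "mtx" (3x3 intrinsics, pixels), "view" (4x4, takes a point from world to camera coordinates). Camera axes: x right, y down, z forward; pixel columns grow to the right and rows downward; lengths in mm; the calibration is good to about 2 mm. A picture is of the moment at which its call begins. There is no depth.
- bot.finish_job(): hands the job in; it is judged then, once.
Trained networks look in the newest picture that a camera, given by its name, has taken for a name from the list of things; names that differ only in an ending like _2 or _b are one class to them, and where a whole thing is asked for, a point or a joint stands for the part that bears it (a point fixed in the world has none). Each returns a list of dicts, best first, with "score" (0 to 1); they miss things now and then, are a little off and sometimes report something else, mostly with a low value. They report only what shows in the picture. A call takes as long as a camera call. They do not tell look-alikes from the thing itself.
- bot.find_in(camera, label): "xy" ([column, row] as shares, 0 to 1, of the picture: columns of its width, rows of its height, amid what is visible of it).
- bot.place_of(camera, label): "xy" ([column, row] as shares, 0 to 1, of the picture: columns of its width, rows of its height: a listed point, or the origin of a listed thing).
The state is a dict: "time_s": time; "joints": joint angles; "qd": joint speeds; "joint_torque": joint torques, N m; "eef_pos": TCP position; "tcp_rot": TCP orientation; "ft_force": force on the tool from outside, world axes, zero at the start; "ft_torque": the same for the moment, N m; "width": opening from 0.0 (shut) to 1.0 (fully open); "gripper_force": force on a finger pad.
Only numpy, scipy, OpenCV 4.12 (cv2) and the standard library are available. Lean on these libraries where they do the work, as an engineer would, in place of code of your own. Each camera call takes 0.05 s, during which the arm holds its last target. There are 200 camera calls.

## Working session

There is one attempt and no reset: what is moved stays moved. The work goes in short steps, Python scripts to look and compute and a tool call to move; the robot and the scene stay as the last step left them, time stands still between calls to the robot, and variables do not carry over. Pictures are saved under pics/ and viewed, at most 14 in all, crops included, and the job is handed in when it is done.

Besides the shell and the picture viewer there is one more tool, called by a JSON object that holds its "method" and its "body", one argument or row to a line. send_rows: Moves the arm, as the interface text tells. Its arguments: {"type":"object","properties":{"commands":{"type":"string"},"force":{"type":"number"}},"required":["commands"]}

```bash
mkdir -p pics; ls; cat > h.py <<'E'
import sys,os
sys.path.insert(0,'.')
from station import bot
import numpy as np,cv2
def ray(f,px):
    K,V=np.array(f['mtx']),np.array(f['view'])
    R,t=V[:3,:3],V[:3,3]
    return -R.T@t, R.T@np.linalg.inv(K)@np.array([px[0],px[1],1.])
def onz(f,px,z):
    c,d=ray(f,px); return c+d*(z-c[2])/d[2]
def proj(f,p):
    V=np.array(f['view']);q=np.array(f['mtx'])@(V[:3,:3]@np.array(p,float)+V[:3,3]);return q[:2]/q[2]
def grab(n,save=None):
    f=bot.grab_frame(n)
    if save: cv2.imwrite('pics/'+save,f['img'])
    return f
def tri(fa,pa,fb,pb):
    (c1,d1),(c2,d2)=ray(fa,pa),ray(fb,pb)
    A=np.stack([d1,-d2],1);s=np.linalg.lstsq(A,c2-c1,rcond=None)[0]
    p,q=c1+d1*s[0],c2+d2*s[1];return (p+q)/2,np.linalg.norm(p-q)
E
python3 - <<'E'
from h import *
F={n:grab(n,n+'0.png') for n in('top','side')}
H={'tray':0,'block_center':25,'lock_center':8,'bolt_center':9,'brass_tin_center':9,'the_awl_center':15,'the_punch_center':13,'mug_center':40}
for k,z in H.items():
    for n in F:
        for r in bot.place_of(n,k)[:3]:
            px=np.array(r['xy'])*[512,384]
            print(k,n,round(r['score'],2),px.round(),onz(F[n],px,z).round())
o=bot.get_obs();print(o['eef_pos'],np.round(o['tcp_rot'],3),o['time_s'])
E
```

```text
pics
tray top 0.82 [285. 164.] [ 625. -148.    0.]
tray side 0.79 [297. 208.] [ 605. -146.    0.]
block_center top 0.59 [310. 219.] [ 437. -222.   25.]
block_center side 0.81 [255. 222.] [433. -44.  25.]
lock_center top 0.63 [181. 214.] [459. 200.   8.]
bolt_center top 0.48 [345. 223.] [ 423. -342.    9.]
bolt_center top 0.45 [307. 220.] [ 435. -216.    9.]
bolt_center side 0.46 [344. 241.] [ 411. -334.    9.]
bolt_center side 0.41 [310. 235.] [ 420. -225.    9.]
brass_tin_center top 0.68 [128. 223.] [430. 374.   9.]
brass_tin_center top 0.51 [181. 212.] [465. 201.   9.]
brass_tin_center side 0.53 [137. 213.] [427. 378.   9.]
the_awl_center top 0.65 [336. 167.] [ 610. -316.   15.]
the_awl_center side 0.5 [347. 212.] [ 586. -324.   15.]
the_awl_center side 0.5 [254. 226.] [425. -42.  15.]
the_punch_center top 0.59 [231. 161.] [633.  34.  13.]
the_punch_center side 0.45 [250. 202.] [588.  21.  13.]
mug_center top 0.66 [390. 194.] [ 518. -484.   40.]
mug_center side 0.85 [397. 222.] [ 514. -488.   40.]
mug_center side 0.58 [253. 226.] [386. -48.  40.]
[ 178.63012603 -598.95283972  231.30285495] [[ 0.958  0.286  0.   ]
 [ 0.286 -0.958 -0.   ]
 [-0.     0.    -1.   ]] 0.9
```

```bash
python3 - <<'E'
from h import *
a=cv2.imread('pics/top0.png');b=cv2.imread('pics/side0.png')
cv2.imwrite('pics/a.png',cv2.resize(a[90:290,100:420],(800,500),interpolation=cv2.INTER_CUBIC))
cv2.imwrite('pics/b.png',cv2.resize(b[150:300,100:420],(800,375),interpolation=cv2.INTER_CUBIC))
E
```

```text
(no output)
```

View pics/a.png

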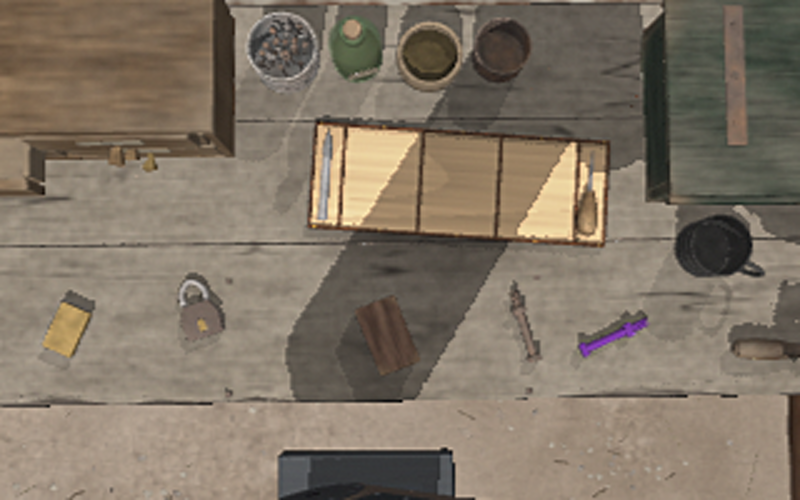

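View pics/b.png

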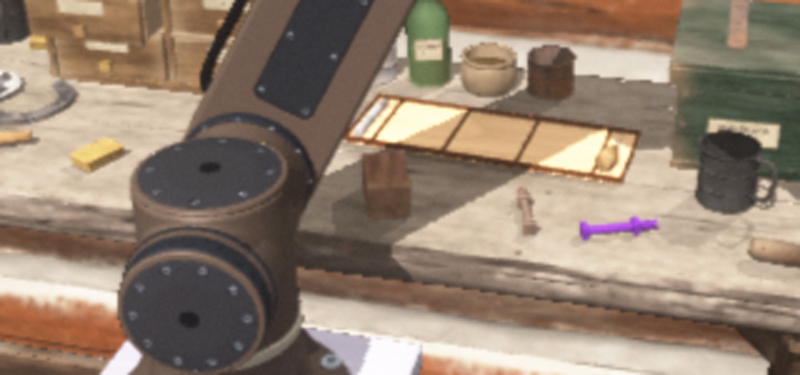

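Top crop (2.5x): punch at the left end (325,175), awl at the right end (588,195); block (388,335), padlock (202,310), tin (68,325). Two bolts: rusty brown one at (523,320) and purple one at (613,336). The brown one fits "rusty"; the purple is the look-alike.

```bash
cat >> h.py <<'E'
def go(p,yaw=None):
    """cm shift in tool axes and turn to TCP p, tool x heading yaw (mod 180)"""
    o=bot.get_obs();R=np.array(o['tcp_rot']);cur=np.degrees(np.arctan2(R[1,0],R[0,0]))
    s=R.T@(np.array(p,float)-o['eef_pos'])/10
    t=0 if yaw is None else (cur-yaw+90)%180-90
    return 'shift',s.round(2),'turn',round(t,1),'j6',round(o['joints'][5]),'yaw',round(cur,1),'t',round(o['time_s'],1)
E
python3 - <<'E'
from h import *
f=bot.grab_frame('top')
def w(x,y,z): return onz(f,(x/2.5+100-.3,y/2.5+90-.3),z).round(1)
for c in [(315,120),(608,142),(605,245),(309,228)]: print('tray',w(*c,11))
for c in [(358,312),(393,296),(417,363),(382,375)]: print('block',w(*c,50))
print('bolt',w(517,285,9),w(532,358,9),'lock',w(193,280,8),w(205,343,8),'tin',w(78,303,18),w(58,357,18))
g=grab('wrist');V=np.array(g['view']);o=bot.get_obs()
print(g['mtx'],'cam in tool',np.array(o['tcp_rot']).T@(-V[:3,:3].T@V[:3,3]-o['eef_pos']),(np.array(o['tcp_rot']).T@V[:3,:3].T).round(2))
print(go([520,-190,330],0))
E
```

```text
tray [712.2  52.2  11. ]
tray [ 679.4 -340.6   11. ]
tray [ 540.9 -333.2   11. ]
tray [567.4  61.   11. ]
block [455.4  -3.8  50. ]
block [475.5 -49.   50. ]
block [389.3 -78.9  50. ]
block [374.6 -33.9  50. ]
bolt [ 488.8 -214.8    9. ] [ 391.9 -233.     9. ] lock [500.  214.9   8. ] [416.8 199.1   8. ] tin [471.2 363.2  18. ] [401.1 388.6  18. ]
[[298.97020808   0.         251.47591893]
 [  0.         298.97020808 189.39759436]
 [  0.           0.           1.        ]] cam in tool [  82.40207366    0.42057635 -143.00528225] [[ 0.   -0.95 -0.32]
 [ 1.    0.   -0.  ]
 [ 0.   -0.32  0.95]]
('shift', array([ 44.4 , -29.43,  -9.87]), 'turn', np.float64(16.6), 'j6', -6, 'yaw', np.float64(16.6), 't', 1.0)
```

{"method": "send_rows", "body": {
  "commands": "-1 3.4 -3 -0.8 0; -1 6.8 -6 -1.6 0; -1 10.2 -9 -2.4 0; -1 13.7 -12 -3.2 0; -1 17.1 -15 -4 0"
}}

```text
time_s: 1.5
eef_pos: [300.3, -404.7, 271.7]
tcp_rot: [[0.958, 0.285, 0.0], [0.285, -0.958, -0.0], [0.0, 0.0, -1.0]]
ft_force: [1.1, 0.3, -0.2]
width: 0.999
gripper_force: 0.0
```

{"method": "send_rows", "body": {
  "commands": "-1 3.4 -3 -0.8 0; -1 6.8 -6 -1.6 0; -1 10.2 -9 -2.4 0; -1 13.7 -12 -3.2 0; -1 17.1 -15 -4 0"
}}

```text
time_s: 2.0
eef_pos: [421.3, -212.0, 311.9]
tcp_rot: [[0.958, 0.286, 0.001], [0.286, -0.958, -0.0], [0.0, 0.001, -1.0]]
ft_force: [0.3, -0.7, -1.3]
width: 1.002
gripper_force: 0.0
```

{"method": "send_rows", "body": {
  "commands": "-1 4.3 -4 -1 4; -1 8.5 -8 -2 8; -1 12.8 -12 -3 12; -1 17.1 -15.1 -4 16.6; -1 17.1 -15.1 -4 16.6"
}}

```text
time_s: 2.5
eef_pos: [542.6, -17.3, 352.0]
tcp_rot: [[1.0, -0.001, 0.001], [-0.001, -1.0, 0.0], [0.001, -0.0, -1.0]]
ft_force: [-0.8, -1.1, 0.4]
width: 1.0
gripper_force: 0.0
```

```bash
python3 - <<'E'
from h import *
o=bot.get_obs();print(o['eef_pos'],go([540,-20,350],0))
f=grab('wrist','w1.png')
cv2.imwrite('pics/w1b.png',cv2.resize(f['img'],(800,600),interpolation=cv2.INTER_CUBIC))
H={'tray':0,'block_center':25,'lock_center':8,'bolt_center':9,'brass_tin_center':9}
for k,z in H.items():
        for r in bot.place_of('wrist',k)[:2]:
            px=np.array(r['xy'])*[512,384]
            print(k,round(r['score'],2),px.round(),onz(f,px,z).round())
E
```

```text
[542.56475071 -17.33701679 352.01917384] ('shift', array([-0.26,  0.27,  0.2 ]), 'turn', np.float64(-0.1), 'j6', 81, 'yaw', np.float64(-0.1), 't', 2.5)
tray 0.95 [327.  88.] [ 625. -137.    0.]
block_center 0.88 [265. 212.] [426. -41.  25.]
lock_center 0.85 [116. 186.] [467. 214.   8.]
bolt_center 0.6 [435. 212.] [ 418. -341.    9.]
bolt_center 0.55 [368. 206.] [ 430. -222.    9.]
brass_tin_center 0.88 [ 25. 200.] [440. 376.   9.]
```

View pics/w1b.png

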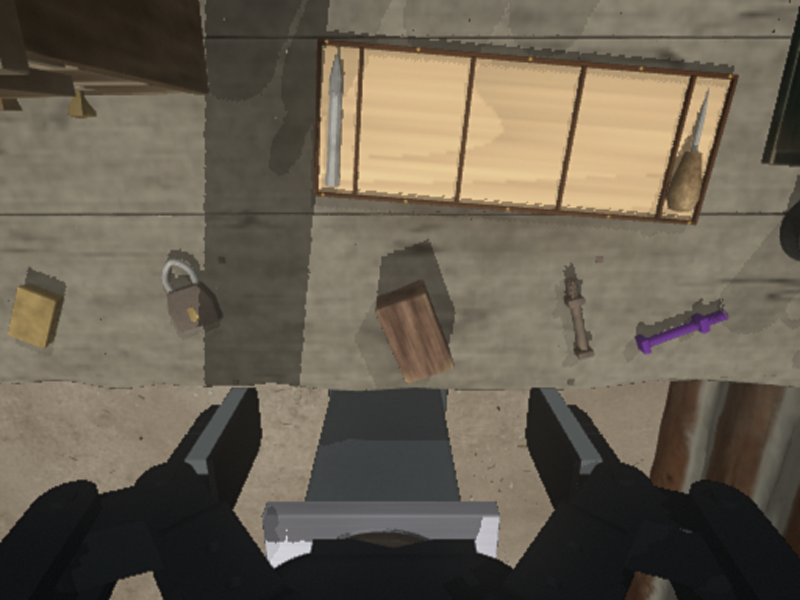

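The wrist view shows tray corners (320,40), (736,75), (695,222), (317,194), rusty bolt (577,310) with head at the front (584,352), purple look-alike (683,328). Enlarged crops for confirmation and corners.

```bash
python3 - <<'E'
from h import *
a=cv2.imread('pics/w1.png')
A=cv2.resize(a[160:250,225:475],(800,288),interpolation=cv2.INTER_CUBIC) # 3.2x
B=cv2.resize(a[150:240,0:250],(800,288),interpolation=cv2.INTER_CUBIC)
cv2.imwrite('pics/c.png',np.vstack([A,B]))
E
```

```text
(no output)
```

View pics/c.png

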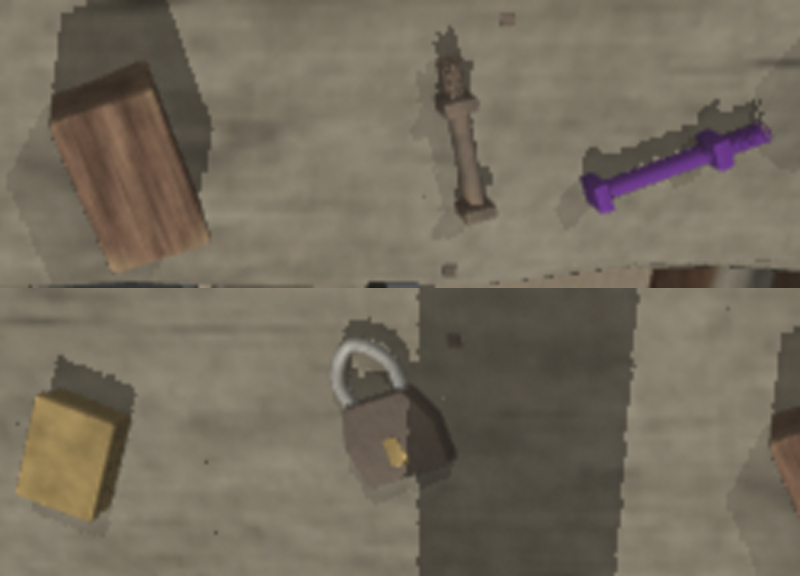

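Crop: the rusty bolt has nut (457,103) and head (475,212), matching the description; the other one is clearly purple. Now fitting poses.

```bash
cat >> h.py <<'E'
from scipy.optimize import least_squares
def fit(f,model,px,p0):
    """pose x,y,yaw(deg) of model points (mm, z world) from pixels"""
    m=np.array(model,float);px=np.array(px,float)
    def r(q):
        c,s=np.cos(np.radians(q[2])),np.sin(np.radians(q[2]))
        P=np.c_[q[0]+c*m[:,0]-s*m[:,1],q[1]+s*m[:,0]+c*m[:,1],m[:,2]]
        return np.ravel([proj(f,p)-u for p,u in zip(P,px)])
    s=least_squares(r,p0);return s.x.round(1),np.abs(s.fun).max().round(1)
def box(a,b,z): return [(a/2,b/2,z),(a/2,-b/2,z),(-a/2,-b/2,z),(-a/2,b/2,z)]  # back-left, back-right, front-right, front-left
E
python3 - <<'E'
from h import *
f=grab('wrist')
A=lambda L,o:[((x+.5)/3.2-.5+o[0],(y+.5)/3.2-.5+o[1]) for x,y in L]
W=lambda L:[((x+.5)/1.5625-.5,(y+.5)/1.5625-.5) for x,y in L]
print('tray',fit(f,box(143,398,11),W([(320,40),(736,75),(695,222),(317,194)]),[625,-140,-5]))
# long side along own y -> long axis toward back: back-left..., model rotated by 90 (own y = heading back)
print('block heading',fit(f,box(94,56,50),A([(50,127),(158,88),(208,240),(115,270)],(225,160)),[426,-41,20]))
print('tin heading',fit(f,box(64,42,18),A([(38,107),(118,127),(92,232),(18,202)],(0,150)),[440,376,-20]))
print('bolt heading tail',fit(f,[(48,0,6),(-48,0,12)],A([(450,62),(477,217)],(225,160)),[430,-222,10]))
print('lock',fit(f,[(40,0,6),(-40,0,8)],A([(352,50),(408,191)],(0,150)),[467,214,10]))
E
```

```text
tray (array([ 622.9, -143.8,   -4.3]), np.float64(2.9))
block heading (array([424.4, -45.2,  20.4]), np.float64(2.5))
tin heading (array([437.9, 373.4, -24. ]), np.float64(2.0))
bolt heading tail (array([ 431.3, -227. ,   15.3]), np.float64(1.2))
lock (array([460.2, 207.2,  14. ]), np.float64(0.4))
```

{"method": "send_rows", "body": {
  "commands": "-1 -3 0.5 4 -5; -1 -6 1 8 -10; -1 -8 1.5 11.5 -15; -1 -10.3 2.2 15.2 -20.4; -1 -10.3 2.2 15.2 -20.4"
}}

```text
time_s: 3.35
eef_pos: [433.9, -42.7, 196.1]
tcp_rot: [[0.937, 0.349, -0.008], [0.349, -0.937, 0.002], [-0.006, -0.004, -1.0]]
ft_force: [-0.8, 0.7, 0.1]
width: 1.0
gripper_force: 0.0
```

```bash
python3 - <<'E'
from h import *
f=grab('wrist','w2.png');o=bot.get_obs();print(o['eef_pos'])
for p in [(424.4+.94*a-.35*b,-45.2+.35*a+.94*b,50) for a,b in((47,28),(47,-28),(-47,-28),(-47,28))]: print(proj(f,p).round())
cv2.imwrite('pics/w2b.png',cv2.resize(f['img'],(800,600),interpolation=cv2.INTER_CUBIC))
E
```

```text
[436.63784529 -42.97506394 198.34859966]
[222. 136.]
[280. 136.]
[277. 225.]
[225. 225.]
```

View pics/w2b.png

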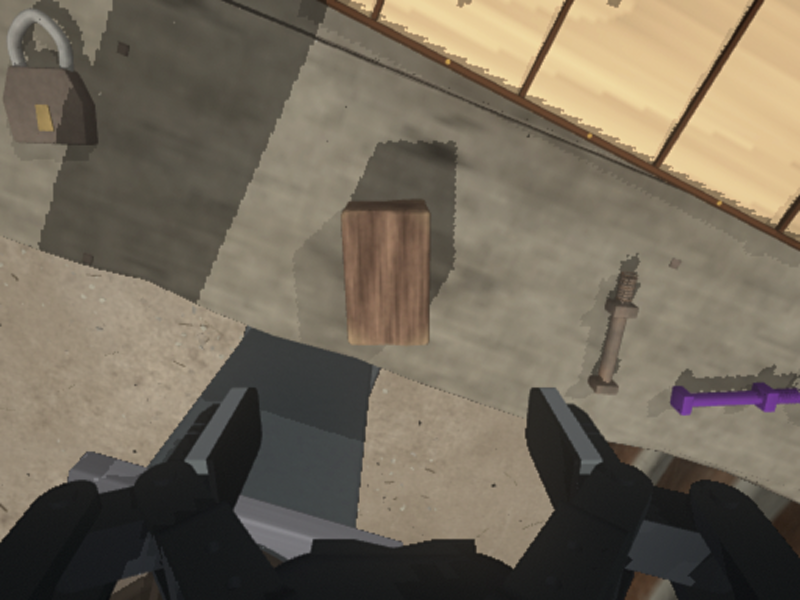

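The block's top face spans (343,210) to (429,344); bolt tip is at (628,270), head at (603,388), nut at (621,310).

```bash
python3 - <<'E'
from h import *
f=grab('wrist')
W=lambda L:[((x+.5)/1.5625-.5,(y+.5)/1.5625-.5) for x,y in L]
q,e=fit(f,box(94,56,50),W([(343,210),(429,210),(429,344),(349,345)]),[426,-41,20]);print(q,e)
print('bolt',fit(f,[(48,0,6),(-48,0,9)],W([(629,272),(603,389)]),[430,-222,10]))
c,s=np.cos(np.radians(q[2])),np.sin(np.radians(q[2]))
for d in (0,10): print(d,go([q[0]+d*c,q[1]+d*s,10],q[2]))
E
```

```text
[429.1 -41.7  21.1] 1.5
bolt (array([ 438.5, -225.6,   16.3]), np.float64(0.5))
0 ('shift', array([-0.83, -0.44, 18.96]), 'turn', np.float64(-0.9), 'j6', 56, 'yaw', np.float64(20.2), 't', 3.5)
10 ('shift', array([ 0.17, -0.46, 18.96]), 'turn', np.float64(-0.9), 'j6', 56, 'yaw', np.float64(20.2), 't', 3.5)
```

{"method": "send_rows", "body": {
  "commands": "-1 0.1 -0.4 3 -0.9; -1 0.1 -0.4 6 -0.9; -1 0.1 -0.4 9 -0.9; -1 0.1 -0.4 11 -0.9; -1 0.1 -0.4 11 -0.9"
}}

```text
time_s: 3.95
eef_pos: [438.6, -38.3, 88.5]
tcp_rot: [[0.932, 0.362, -0.001], [0.362, -0.932, 0.0], [-0.001, -0.001, -1.0]]
ft_force: [-0.5, 0.0, 0.2]
width: 1.006
gripper_force: 0.0
```

```bash
python3 -c "
from h import *
print(bot.get_obs()['eef_pos'],go([429.1+9.3,-41.7+3.6,10],21.1))"
```

```text
[438.61615941 -38.33225338  88.46190694] ('shift', array([-0.  , -0.02,  7.85]), 'turn', np.float64(0.1), 'j6', 55, 'yaw', np.float64(21.2), 't', 4.0)
```

Good. Descend, grip, lift.

{"method": "send_rows", "body": {
  "commands": "-1 0 0 3 0; -1 0 0 6 0; -1 0 0 7.6 0; -1 0 0 7.8 0; -1 0 0 7.8 0",
  "force": 40
}}

```text
time_s: 4.45
eef_pos: [439.0, -38.4, 12.3]
tcp_rot: [[0.932, 0.363, 0.002], [0.363, -0.932, -0.0], [0.001, 0.001, -1.0]]
ft_force: [0.6, 0.5, 1.0]
width: 0.999
gripper_force: 0.0
```

{"method": "send_rows", "body": {
  "commands": "1 0 0 0 0; 1 0 0 0 0; 1 0 0 0 0; 1 0 0 0 0; 1 0 0 0 0",
  "force": 40
}}

```text
time_s: 4.95
eef_pos: [438.5, -38.2, 12.5]
tcp_rot: [[0.932, 0.363, 0.002], [0.363, -0.932, -0.001], [0.002, 0.001, -1.0]]
ft_force: [-0.5, -0.5, 11.6]
width: 0.652
gripper_force: 40.8
```

{"method": "send_rows", "body": {
  "commands": "1 0 0 0 0; 1 0 0 0 0; 1 0 0 -3 0; 1 0 0 -6 0; 1 0 0 -10 0"
}}

```text
time_s: 5.45
eef_pos: [437.3, -38.0, 112.3]
tcp_rot: [[0.932, 0.363, -0.002], [0.363, -0.932, 0.0], [-0.001, -0.001, -1.0]]
ft_force: [0.3, 0.2, -1.2]
width: 0.658
gripper_force: 44.4
```

```bash
python3 - <<'E'
from h import *
o=bot.get_obs();print(o['eef_pos'],o['width'],o['gripper_force'])
t=np.radians(-4.3);c,s=np.cos(t),np.sin(t)
g=np.array([622.9+105*s,-143.8-105*c]);print('bay',g)
print(go([g[0]-40,g[1],160],-4.3))
E
```

```text
[437.3347414  -37.96332832 112.28214401] 0.6578638311668701 44.38169002532959
bay [ 615.02723368 -248.50443902]
('shift', array([ 5.18, 24.61, -4.8 ]), 'turn', np.float64(25.6), 'j6', 55, 'yaw', np.float64(21.3), 't', 5.5)
```

{"method": "send_rows", "body": {
  "commands": "1 1 4.1 -1 0; 1 2 8.2 -2 0; 1 3 12.3 -3 0; 1 4.2 16.4 -4 0; 1 5.2 20.5 -4.8 0"
}}

```text
time_s: 5.95
eef_pos: [561.6, -211.6, 160.8]
tcp_rot: [[0.932, 0.363, 0.001], [0.363, -0.932, -0.001], [0.001, 0.001, -1.0]]
ft_force: [0.3, 0.0, -1.5]
width: 0.654
gripper_force: 44.6
```

{"method": "send_rows", "body": {
  "commands": "1 0 4.1 0 7; 1 0 4.1 0 14; 1 0 4.1 0 21; 1 0 4.1 0 25.6; 1 0 4.1 0 25.6"
}}

```text
time_s: 6.45
eef_pos: [575.5, -248.3, 159.8]
tcp_rot: [[0.997, -0.076, 0.0], [-0.076, -0.997, -0.0], [0.0, 0.0, -1.0]]
ft_force: [0.2, -0.3, -0.6]
width: 0.652
gripper_force: 44.5
```

```bash
python3 - <<'E'
from h import *
f=grab('wrist','w3.png');o=bot.get_obs();print(o['eef_pos'])
t=np.radians(-4.3);c,s=np.cos(t),np.sin(t)
im=cv2.resize(f['img'],(800,600),interpolation=cv2.INTER_CUBIC)
for X,Y,z in [(a,b,11) for a in(71.5,67.5,-67.5,-71.5) for b in(199,156.5+2,52.5,-52.5,-156.5-2,-199)]:
    p=proj(f,(622.9+X*c-Y*s,-143.8+X*s+Y*c,z))*1.5625
    cv2.circle(im,tuple(int(v) for v in p),2,(0,0,255),-1)
cv2.imwrite('pics/w3b.png',im)
E
```

```text
[ 575.573247   -248.31112976  159.75349811]
```

View pics/w3b.png

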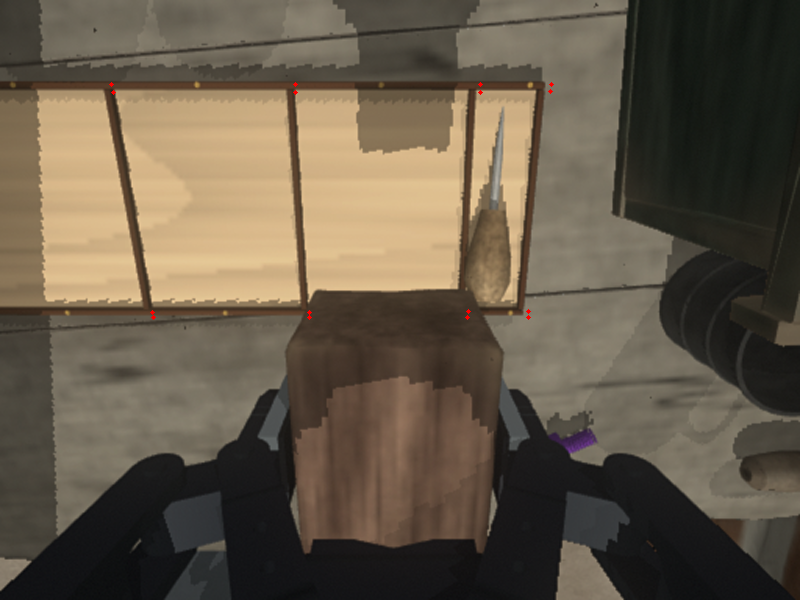

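View: block held, tray lines slightly off the red predictions (right dividers at (472,87), (291,87), (110,87)). Refit the tray.

```bash
python3 - <<'E'
from h import *
f=grab('wrist')
W=lambda L:[((x+.5)/1.5625-.5,(y+.5)/1.5625-.5) for x,y in L]
M=[(71.5,-199,11),(-71.5,-199,11),(69.5,-157.5,11),(69.5,-52.5,11),(-69.5,-52.5,11),(69.5,52.5,11),(-69.5,52.5,11)]
P=W([(544,82),(523,314),(472,86),(291,86),(304,310),(110,86),(148,310)])
print(fit(f,M,P,[623,-144,-4]))
for k in ('tray','the_awl_center'):
  for r in bot.place_of('wrist',k)[:1]: print(k,r['score'],onz(f,np.array(r['xy'])*[512,384],0 if k=='tray' else 15))
q,_=fit(f,M,P,[623,-144,-4])
t=np.radians(q[2]);c,s=np.cos(t),np.sin(t)
g=np.array([q[0]+105*s,q[1]-105*c]);print('bay',g)
print(go([g[0]+10*c,g[1]+10*s,40],q[2]))
E
```

```text
(array([ 625. , -140.4,   -4.3]), np.float64(2.3))
tray 0.97 [ 622.98823413 -138.40178319    0.        ]
the_awl_center 0.66 [ 610.6607579  -309.42680774   15.        ]
bay [ 617.12723368 -245.10443902]
('shift', array([ 5.11, -0.62, 11.96]), 'turn', np.float64(0.1), 'j6', 65, 'yaw', np.float64(-4.2), 't', 6.7)
```

{"method": "send_rows", "body": {
  "commands": "1 2.5 -0.3 1 0; 1 5.1 -0.6 3 0; 1 5.1 -0.6 7 0; 1 5.1 -0.6 11 0; 1 5.1 -0.6 12 0"
}}

```text
time_s: 7.15
eef_pos: [625.3, -245.1, 35.2]
tcp_rot: [[0.997, -0.074, -0.006], [-0.074, -0.997, 0.003], [-0.006, -0.002, -1.0]]
ft_force: [0.3, 0.2, -1.6]
width: 0.657
gripper_force: 44.4
```

{"method": "send_rows", "body": {
  "commands": "1 0 0 1.2 0; 1 0 0 2 0; 1 0 0 2.2 0; 1 0 0 2.2 0; 1 0 0 2.2 0"
}}

```text
time_s: 7.65
eef_pos: [627.5, -246.5, 18.4]
tcp_rot: [[0.997, -0.075, 0.001], [-0.075, -0.997, -0.001], [0.002, 0.001, -1.0]]
ft_force: [-0.6, 0.1, -1.0]
width: 0.656
gripper_force: 44.4
```

```bash
python3 - <<'E'
from h import *
o=bot.get_obs();print(o['eef_pos'],o['ft_force'],go([617.1+10,-245.1-.75,17],-4.3))
E
```

```text
[ 627.47726416 -246.46285698   18.43404613] [-0.57488154  0.08247787 -0.96246831] ('shift', array([-0.04, -0.06,  0.14]), 'turn', np.float64(0.0), 'j6', 67, 'yaw', np.float64(-4.3), 't', 7.7)
```

{"method": "send_rows", "body": {
  "commands": "1 0 0 0.1 0; 1 0 0 0.1 0; -0.6 0 0 0.1 0; -0.6 0 0 0.1 0; -0.6 0 0 0.1 0"
}}

```text
time_s: 8.15
eef_pos: [627.1, -246.2, 16.4]
tcp_rot: [[0.997, -0.075, 0.0], [-0.075, -0.997, -0.0], [0.0, 0.0, -1.0]]
ft_force: [-0.6, 0.7, 0.2]
width: 0.8
gripper_force: 0.0
```

{"method": "send_rows", "body": {
  "commands": "-0.6 0 0 -2 0; -0.6 0 0 -5 0; -0.6 0 0 -10 0; -0.6 -4 0 -13 0; -0.6 -8 0 -16 0"
}}

```text
time_s: 8.65
eef_pos: [546.5, -240.0, 177.4]
tcp_rot: [[0.997, -0.074, 0.001], [-0.074, -0.997, -0.001], [0.001, 0.0, -1.0]]
ft_force: [0.3, -0.3, 0.0]
width: 0.798
gripper_force: 0.0
```

```bash
python3 - <<'E'
from h import *
f=grab('wrist','w4.png');o=bot.get_obs();print(o['eef_pos'],o['width'])
im=cv2.resize(f['img'],(800,600),interpolation=cv2.INTER_CUBIC)
cv2.imwrite('pics/w4b.png',im)
print(go([450,-223,180],16))
E
```

```text
[ 542.54265218 -239.68932699  181.92923089] 0.8030631288531132
('shift', array([-9.35, -0.97,  0.17]), 'turn', np.float64(-20.3), 'j6', 64, 'yaw', np.float64(-4.3), 't', 8.7)
```

View pics/w4b.png

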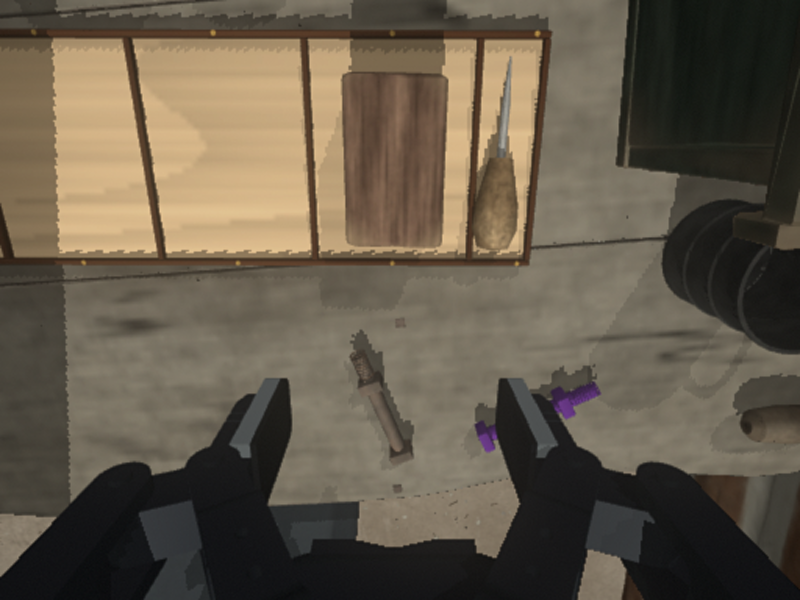

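The block stands in the right bay, top corners (343,73), (448,75), (443,246), (347,246). The rusty bolt runs from tip (357,352) to head (403,462).

```bash
python3 - <<'E'
from h import *
f=grab('wrist')
W=lambda L:[((x+.5)/1.5625-.5,(y+.5)/1.5625-.5) for x,y in L]
M=[(71.5,-199,11),(-71.5,-199,11),(69.5,-157.5,11),(-69.5,-157.5,11),(69.5,-52.5,11),(-69.5,-52.5,11),(69.5,52.5,11),(-69.5,52.5,11)]
P=W([(550,31),(528,265),(480,36),(469,260),(306,36),(315,260),(128,36),(160,260)])
q,e=fit(f,M,P,[623,-144,-4]);print('tray',q,e)
b,e=fit(f,box(94,56,55),W([(342,72),(448,74),(443,247),(346,247)]),[615,-245,-4]);print('block',b,e)
t=np.radians(q[2]);R=np.array([[np.cos(t),np.sin(t)],[-np.sin(t),np.cos(t)]])
print('block in tray',R@(b-q)[:2],(b-q)[2])
bo,e=fit(f,[(48,0,6),(-48,0,9)],W([(357,352),(403,462)]),[430,-222,10]);print('bolt',bo,e)
print(go([bo[0],bo[1],100],bo[2]))
E
```

```text
tray [ 621.6 -140.1   -4.4] 2.5
block [ 610.3 -246.2   -4.5] 0.9
block in tray [  -3.12680722 -106.65422203] -0.09999999999999964
bolt [ 425.8 -221.9   16. ] 2.6
('shift', array([-12.05,  -0.94,   8.  ]), 'turn', np.float64(-20.3), 'j6', 64, 'yaw', np.float64(-4.3), 't', 8.8)
```

{"method": "send_rows", "body": {
  "commands": "-0.6 -4 -0.3 2 -5; -0.6 -8 -0.6 4 -10; -0.6 -11.5 -0.9 6 -15; -0.6 -11.5 -0.9 7 -20.3; -0.6 -11.5 -0.9 7 -20.3"
}}

```text
time_s: 9.25
eef_pos: [432.7, -222.6, 105.3]
tcp_rot: [[0.961, 0.276, -0.002], [0.276, -0.961, 0.001], [-0.001, -0.001, -1.0]]
ft_force: [0.4, 0.3, 0.6]
width: 0.795
gripper_force: 0.0
```

```bash
python3 - <<'E'
from h import *
f=grab('wrist','w5.png');o=bot.get_obs();print(o['eef_pos'],o['width'])
im=f['img'];y0,x0=150,170
cv2.imwrite('pics/w5b.png',cv2.resize(im[y0:y0+150,x0:x0+200],(800,600),interpolation=cv2.INTER_CUBIC))
for r in bot.place_of('wrist','bolt_center')[:2]: 
  px=np.array(r['xy'])*[512,384];print(r['score'],px,onz(f,px,9))
E
```

```text
[ 433.61140094 -222.89726386  105.97520694] 0.8007862222301725
0.76 [252.0064 187.8912] [ 434.99846373 -222.4724891     9.        ]
0.68 [378.624  241.4976] [ 417.75370586 -345.77189401    9.        ]
```

View pics/w5b.png

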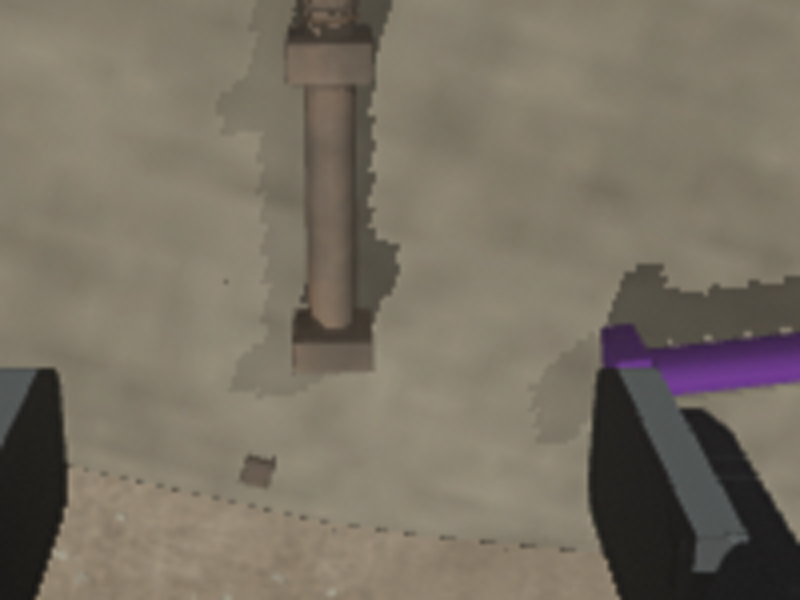

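The rusty bolt is seen close up: nut top (331,42–85), head top (334,340–372); purple one stays off to the right.

```bash
python3 - <<'E'
from h import *
f=grab('wrist')
W=lambda L:[((x+.5)/4-.5+170,(y+.5)/4-.5+150) for x,y in L]
b,e=fit(f,[(25,0,18),(16,0,18),(-40,0,18),(-48,0,18)],W([(331,42),(331,85),(334,340),(335,372)]),[430,-222,16]);print(b,e)
t=np.radians(b[2]);print(go([b[0]-10*np.cos(t),b[1]-10*np.sin(t),40],b[2]))
E
```

```text
[ 437.3 -223.4   16.6] 0.5
('shift', array([-0.72,  0.13,  6.66]), 'turn', np.float64(-0.7), 'j6', 39, 'yaw', np.float64(15.9), 't', 9.4)
```

{"method": "send_rows", "body": {
  "commands": "0.1 -0.7 0.1 0 -0.7; 0.1 -0.7 0.1 0 -0.7; 0.1 -0.7 0.1 2 -0.7; 0.1 -0.7 0.1 5 -0.7; 0.1 -0.7 0.1 6.6 -0.7"
}}

```text
time_s: 9.9
eef_pos: [426.6, -225.5, 39.1]
tcp_rot: [[0.958, 0.287, -0.0], [0.287, -0.958, 0.0], [-0.0, -0.0, -1.0]]
ft_force: [1.2, -0.2, 1.1]
width: 0.453
gripper_force: 0.0
```

{"method": "send_rows", "body": {
  "commands": "0.1 0 0 2 0; 0.1 0 0 3.3 0; 0.1 0 0 3.6 0; 0.1 0 0 3.6 0; 0.1 0 0 3.6 0"
}}

```text
time_s: 10.4
eef_pos: [427.1, -225.7, 4.9]
tcp_rot: [[0.958, 0.287, 0.001], [0.287, -0.958, -0.001], [0.001, 0.001, -1.0]]
ft_force: [0.8, 0.3, -1.0]
width: 0.452
gripper_force: 0.0
```

{"method": "send_rows", "body": {
  "commands": "1 0 0 0 0; 1 0 0 0 0; 1 0 0 0 0; 1 0 0 0 0; 1 0 0 0 0"
}}

```text
time_s: 10.9
eef_pos: [427.0, -225.7, 5.0]
tcp_rot: [[0.958, 0.287, 0.001], [0.287, -0.958, -0.001], [0.001, 0.001, -1.0]]
ft_force: [-0.8, 1.3, 6.3]
width: 0.109
gripper_force: 39.1
```

{"method": "send_rows", "body": {
  "commands": "1 0 0 0 0; 1 0 0 -2 0; 1 0 0 -5 0; 1 0 0 -9 0; 1 0 0 -13 0"
}}

```text
time_s: 11.4
eef_pos: [426.5, -225.3, 135.8]
tcp_rot: [[0.958, 0.287, -0.001], [0.287, -0.958, 0.0], [-0.0, -0.0, -1.0]]
ft_force: [0.5, 0.5, -1.4]
width: 0.105
gripper_force: 39.3
```

```bash
python3 - <<'E'
from h import *
o=bot.get_obs();print(o['eef_pos'],o['width'],o['gripper_force'],o['ft_force'])
print(go([570,-31,150],-4.3))
E
```

```text
[ 426.45347208 -225.27159234  135.80114471] 0.10514637633743357 39.30676460266113 [ 0.47203403  0.48819363 -1.37545046]
('shift', array([ 19.33, -14.48,  -1.42]), 'turn', np.float64(21.0), 'j6', 38, 'yaw', np.float64(16.7), 't', 11.4)
```

{"method": "send_rows", "body": {
  "commands": "1 3.9 -2.9 -0.5 0; 1 7.8 -5.8 -1 0; 1 11.7 -8.7 -1.4 0; 1 15.5 -11.6 -1.4 0; 1 19.3 -14.5 -1.4 0"
}}

```text
time_s: 11.9
eef_pos: [570.8, -29.3, 148.9]
tcp_rot: [[0.958, 0.287, 0.001], [0.287, -0.958, -0.0], [0.001, 0.0, -1.0]]
ft_force: [0.9, -0.8, -0.1]
width: 0.109
gripper_force: 39.3
```

{"method": "send_rows", "body": {
  "commands": "1 0 0 0 7; 1 0 0 0 14; 1 0 0 0 21; 1 0 0 0 21; 1 0 0 0 21"
}}

```text
time_s: 12.4
eef_pos: [569.9, -31.2, 148.4]
tcp_rot: [[0.997, -0.072, 0.0], [-0.072, -0.997, -0.0], [0.0, 0.0, -1.0]]
ft_force: [-0.0, 0.3, -1.3]
width: 0.108
gripper_force: 39.3
```

```bash
python3 - <<'E'
from h import *
f=grab('wrist','w6.png');o=bot.get_obs();print(o['eef_pos'],o['width'])
cv2.imwrite('pics/w6b.png',cv2.resize(f['img'],(800,600),interpolation=cv2.INTER_CUBIC))
E
```

```text
[569.8818546  -31.21942049 148.40359085] 0.10562819908029988
```

View pics/w6b.png

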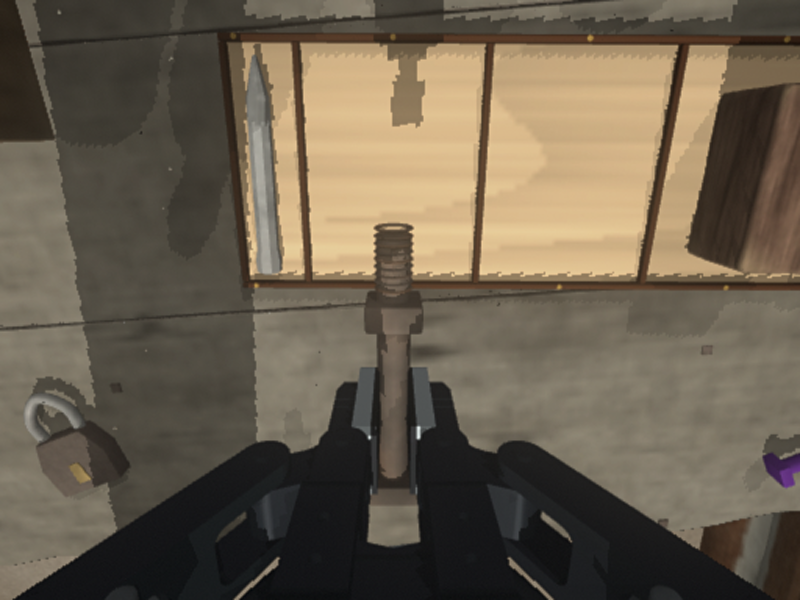

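The bolt is held level-ish with its tip at (393,225); the left bay lies between dividers (296,41)–(307,282) and (490,41)–(477,282).

```bash
python3 - <<'E'
from h import *
f=grab('wrist');o=bot.get_obs()
W=lambda L:[((x+.5)/1.5625-.5,(y+.5)/1.5625-.5) for x,y in L]
M=[(71.5,199,11),(-71.5,199,11),(69.5,157.5,11),(-69.5,157.5,11),(69.5,52.5,11),(-69.5,52.5,11),(69.5,-52.5,11),(-69.5,-52.5,11)]
P=W([(219,34),(244,289),(296,38),(307,284),(490,38),(477,284),(684,38),(641,284)])
q,e=fit(f,M,P,[623,-144,-4]);print('tray',q,e)
R=np.array(o['tcp_rot']);
for u,z in((58,6),(58,-6),(35,9),(26,9)): print(u,z,proj(f,o['eef_pos']+R@[u,0,-4-z])*1.5625)
t=np.radians(q[2]);c,s=np.cos(t),np.sin(t);g=np.array([q[0]-105*s,q[1]+105*c]);print(g)
print(go([g[0]-10*c,g[1]-10*s,50],q[2]))
E
```

```text
tray [ 625.7 -140.4   -4.1] 2.3
58 6 [391.45928121 227.42446752]
58 -6 [391.5985785  220.33493948]
35 9 [391.42245523 306.44003327]
26 9 [391.42309847 334.3888397 ]
[633.20723165 -35.66871779]
('shift', array([ 5.34, -0.02,  9.84]), 'turn', np.float64(-0.1), 'j6', 84, 'yaw', np.float64(-4.2), 't', 12.5)
```

{"method": "send_rows", "body": {
  "commands": "1 2.6 0 2 0; 1 5.2 0 5 0; 1 5.2 0 9 0; 1 5.2 0 11.5 0; 1 5.2 0 11.5 0"
}}

```text
time_s: 13.0
eef_pos: [620.1, -35.0, 30.0]
tcp_rot: [[0.997, -0.074, -0.006], [-0.074, -0.997, 0.001], [-0.006, -0.0, -1.0]]
ft_force: [-0.2, -0.1, -0.1]
width: 0.105
gripper_force: 39.3
```

{"method": "send_rows", "body": {
  "commands": "1 0 0 1.2 0; 1 0 0 2 0; 1 0 0 2.2 0; 1 0 0 2.3 0; 1 0 0 2.3 0"
}}

```text
time_s: 13.5
eef_pos: [622.1, -35.1, 10.8]
tcp_rot: [[0.997, -0.075, 0.001], [-0.075, -0.997, -0.0], [0.001, 0.0, -1.0]]
ft_force: [0.2, -0.7, 0.5]
width: 0.104
gripper_force: 39.3
```

```bash
python3 - <<'E'
from h import *
o=bot.get_obs();print(o['eef_pos'],o['ft_force'],go([621.8,-34.9,10],-4.2))
E
```

```text
[622.07056947 -35.13721363  10.8427193 ] [ 0.24962625 -0.74860294  0.54853807] ('shift', array([-0.03, -0.02,  0.08]), 'turn', np.float64(-0.1), 'j6', 85, 'yaw', np.float64(-4.3), 't', 13.5)
```

{"method": "send_rows", "body": {
  "commands": "1 0 0 0.1 0; 1 0 0 0.1 0; 0.1 0 0 0.1 0; 0.1 0 0 0.1 0; 0.1 0 0 0.1 0"
}}

```text
time_s: 14.0
eef_pos: [621.8, -35.0, 9.3]
tcp_rot: [[0.997, -0.075, 0.0], [-0.075, -0.997, -0.0], [0.0, 0.0, -1.0]]
ft_force: [-0.5, 0.2, 0.4]
width: 0.446
gripper_force: 0.0
```

{"method": "send_rows", "body": {
  "commands": "0 0 0 -3 0; -0.6 0 0 -7 0; -0.6 0 0 -12 0; -0.6 -4 -2 -15 0; -0.6 -8 -4 -16 0"
}}

```text
time_s: 14.5
eef_pos: [545.5, 10.7, 171.7]
tcp_rot: [[0.997, -0.076, 0.005], [-0.076, -0.997, -0.001], [0.005, 0.0, -1.0]]
ft_force: [0.4, 2.0, -0.5]
width: 0.797
gripper_force: 0.0
```

```bash
python3 - <<'E'
from h import *
f=grab('wrist','w7.png');o=bot.get_obs();print(o['eef_pos'])
cv2.imwrite('pics/w7b.png',cv2.resize(f['img'],(800,600),interpolation=cv2.INTER_CUBIC))
print(go([455,205,130],14))
E
```

```text
[538.64410104  14.12391412 171.99969459]
('shift', array([ -9.76, -18.41,   4.22]), 'turn', np.float64(-18.3), 'j6', 89, 'yaw', np.float64(-4.3), 't', 14.6)
```

View pics/w7b.png

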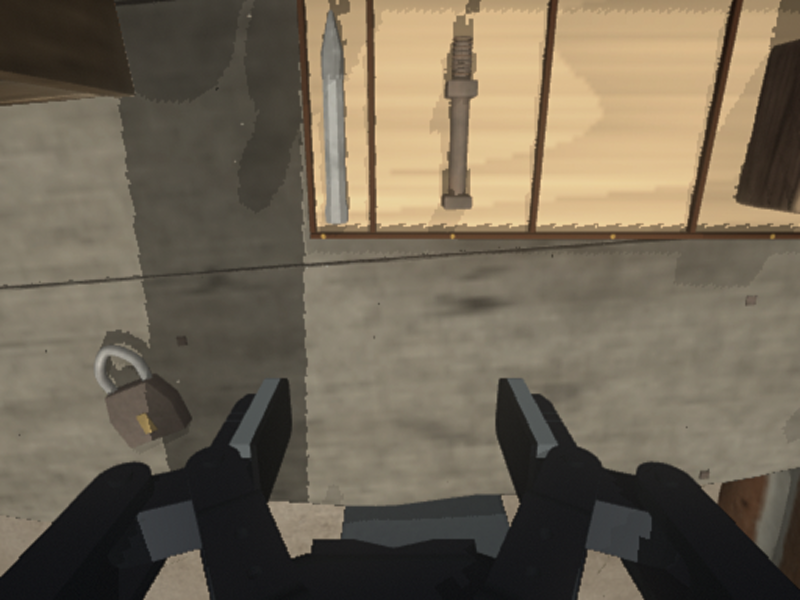

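The bolt lies straight and centred in the left bay (459,120), between dividers at x=373 and 547. Next the padlock at (143,400).

{"method": "send_rows", "body": {
  "commands": "-0.6 -2 -4 0.5 0; -0.6 -4 -8 1 0; -0.6 -6 -12 2 0; -0.6 -8 -16 3 0; -0.6 -9.6 -18.4 4 0"
}}

```text
time_s: 15.05
eef_pos: [462.0, 203.7, 129.0]
tcp_rot: [[0.997, -0.074, 0.0], [-0.074, -0.997, 0.0], [0.0, -0.0, -1.0]]
ft_force: [0.0, -0.4, -0.1]
width: 0.8
gripper_force: 0.0
```

{"method": "send_rows", "body": {
  "commands": "-0.6 0 0 0 -6; -0.6 0 0 0 -12; -0.6 0 0 0 -18.3; -0.6 0 0 0 -18.3; -0.6 0 0 0 -18.3"
}}

```text
time_s: 15.55
eef_pos: [463.1, 201.5, 129.2]
tcp_rot: [[0.971, 0.239, -0.0], [0.239, -0.971, -0.0], [-0.0, 0.0, -1.0]]
ft_force: [-0.2, -0.1, -0.9]
width: 0.802
gripper_force: 0.0
```

```bash
python3 - <<'E'
from h import *
f=grab('wrist','w8.png');o=bot.get_obs();print(o['eef_pos'])
im=f['img'];y0,x0=90,150
cv2.imwrite('pics/w8b.png',cv2.resize(im[y0:y0+150,x0:x0+200],(800,600),interpolation=cv2.INTER_CUBIC))
for r in bot.place_of('wrist','lock_center')[:2]: 
  px=np.array(r['xy'])*[512,384];print(r['score'],px,onz(f,px,8))
E
```

```text
[463.09221094 201.42180546 129.22049764]
0.72 [243.5072 178.5984] [464.32836467 209.05175623   8.        ]
```

View pics/w8b.png

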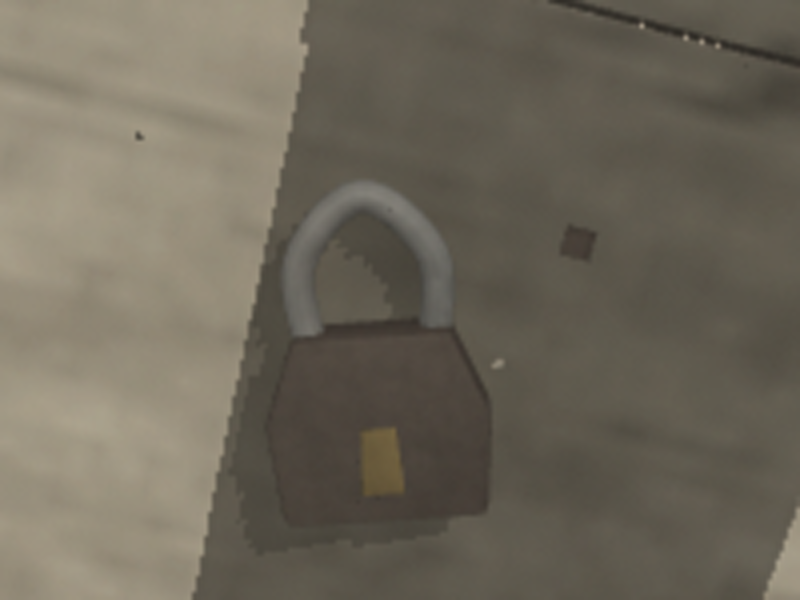

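Padlock close-up: shackle apex (365,180), body widest (268,425)–(492,402), bottom edge (290,527)–(487,512).

```bash
python3 - <<'E'
from h import *
f=grab('wrist')
W=lambda L:[((x+.5)/4-.5+150,(y+.5)/4-.5+90) for x,y in L]
b,e=fit(f,[(40,0,8),(-40,23,15),(-40,-23,15),(-15,26,15),(-15,-26,15)],W([(365,180),(290,527),(487,512),(268,425),(492,402)]),[463,207,18]);print(b,e)
t=np.radians(b[2]);print(go([b[0]-17*np.cos(t),b[1]-17*np.sin(t),40],b[2]))
E
```

```text
[466.4 209.3  18.1] 2.2
('shift', array([-1.19, -0.56,  8.93]), 'turn', np.float64(-4.2), 'j6', 92, 'yaw', np.float64(13.9), 't', 15.7)
```

{"method": "send_rows", "body": {
  "commands": "-0.6 -1.2 -0.5 0 -4.2; -0.6 -1.2 -0.5 3 -4.2; -0.6 -1.2 -0.5 6 -4.2; -0.6 -1.2 -0.5 9 -4.2; -0.6 -1.2 -0.5 9 -4.2"
}}

```text
time_s: 16.2
eef_pos: [448.9, 202.9, 36.7]
tcp_rot: [[0.95, 0.311, -0.005], [0.311, -0.95, -0.002], [-0.005, -0.0, -1.0]]
ft_force: [0.3, -0.4, -0.1]
width: 0.799
gripper_force: 0.0
```

{"method": "send_rows", "body": {
  "commands": "-0.6 0 0 2 0; -0.6 0 0 3.5 0; -0.6 0 0 4.1 0; -0.6 0 0 4.1 0; -0.6 0 0 4.1 0"
}}

```text
time_s: 16.7
eef_pos: [450.7, 203.5, -0.8]
tcp_rot: [[0.95, 0.312, 0.001], [0.312, -0.95, 0.0], [0.001, 0.0, -1.0]]
ft_force: [0.2, -0.4, -0.6]
width: 0.797
gripper_force: 0.0
```

{"method": "send_rows", "body": {
  "commands": "1 0 0 0 0; 1 0 0 0 0; 1 0 0 0 0; 1 0 0 0 0; 1 0 0 0 0"
}}

```text
time_s: 17.2
eef_pos: [450.6, 203.6, -0.5]
tcp_rot: [[0.95, 0.312, 0.002], [0.312, -0.95, 0.0], [0.002, 0.0, -1.0]]
ft_force: [-1.2, -0.2, 11.5]
width: 0.582
gripper_force: 39.8
```

{"method": "send_rows", "body": {
  "commands": "1 0 0 -1 0; 1 0 0 -3 0; 1 0 0 -6 0; 1 0 0 -10 0; 1 0 0 -14 0"
}}

```text
time_s: 17.7
eef_pos: [449.7, 203.3, 140.2]
tcp_rot: [[0.95, 0.312, -0.001], [0.312, -0.95, -0.0], [-0.001, 0.0, -1.0]]
ft_force: [1.4, -0.8, -3.0]
width: 0.585
gripper_force: 42.8
```

```bash
python3 - <<'E'
from h import *
print(go([575,-138,140],-4.2))
f=grab('wrist','w9.png')
cv2.imwrite('pics/w9b.png',cv2.resize(f['img'],(800,600),interpolation=cv2.INTER_CUBIC))
E
```

```text
('shift', array([1.250e+00, 3.633e+01, 2.000e-02]), 'turn', np.float64(22.4), 'j6', 88, 'yaw', np.float64(18.2), 't', 17.7)
```

View pics/w9b.png

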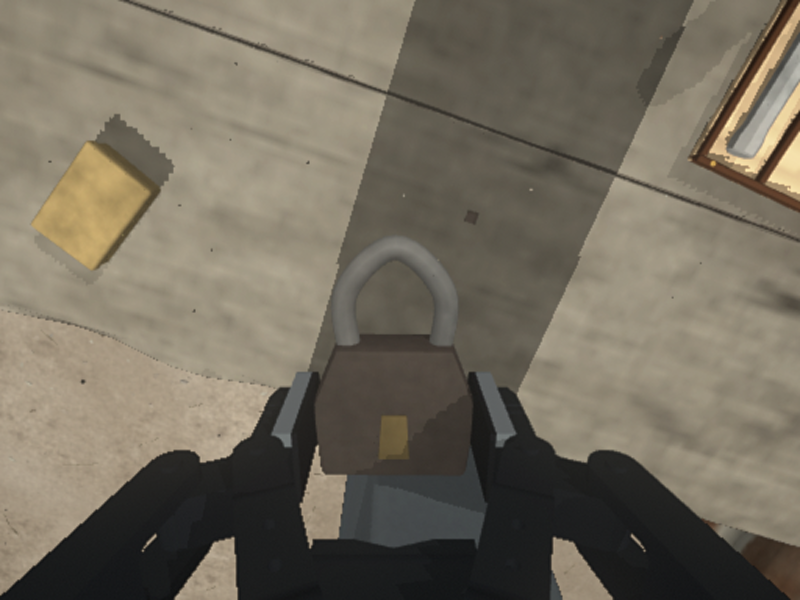

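Padlock held straight, symmetric between the pads; tin in view with top corners (93,140), (160,188), (95,270), (33,225).

```bash
python3 - <<'E'
from h import *
f=grab('wrist');o=bot.get_obs();R=np.array(o['tcp_rot'])
W=lambda L:[((x+.5)/1.5625-.5,(y+.5)/1.5625-.5) for x,y in L]
print('tin',fit(f,box(64,42,18),W([(93,140),(160,188),(95,270),(33,225)]),[440,376,-20]))
for u,v,z in((57,0,8.5),(-23,23,15.5),(-23,-23,15.5)): print(proj(f,o['eef_pos']+R@[u,v,-z])*1.5625)
E
```

```text
tin (array([441. , 381.1, -24.6]), np.float64(2.0))
[392.06818068 227.92043017]
[460.41984201 468.09126928]
[323.68121029 467.95905421]
```

{"method": "send_rows", "body": {
  "commands": "1 0.2 4.5 0 0; 1 0.4 9 0 0; 1 0.6 13.5 0 0; 1 0.8 18 0 0; 1 1 22.5 0 0"
}}

```text
time_s: 18.3
eef_pos: [529.9, -8.9, 138.0]
tcp_rot: [[0.95, 0.312, -0.001], [0.312, -0.95, 0.0], [-0.001, -0.0, -1.0]]
ft_force: [0.2, 0.8, -2.4]
width: 0.58
gripper_force: 42.9
```

{"method": "send_rows", "body": {
  "commands": "1 0.1 4.5 0 6; 1 0.2 9 0 12; 1 0.3 13.8 0 18; 1 0.3 13.8 0 22.4; 1 0.3 13.8 0 22.4"
}}

```text
time_s: 18.8
eef_pos: [575.4, -138.3, 137.5]
tcp_rot: [[0.997, -0.076, -0.002], [-0.076, -0.997, 0.001], [-0.002, -0.0, -1.0]]
ft_force: [-0.2, -0.1, -2.3]
width: 0.583
gripper_force: 42.9
```

```bash
python3 - <<'E'
from h import *
grab('wrist','w10.png')
o=bot.get_obs();print(o['eef_pos'],go([607,-139,40],-4.2))
E
```

```text
[ 575.2962968  -137.36386746  137.62009665] ('shift', array([ 3.19, -0.06,  9.76]), 'turn', np.float64(0.1), 'j6', 74, 'yaw', np.float64(-4.1), 't', 18.9)
```

{"method": "send_rows", "body": {
  "commands": "1 1.7 0 3 0; 1 3.5 -0.1 6 0; 1 3.5 -0.1 9 0; 1 3.5 -0.1 11 0; 1 3.5 -0.1 11 0"
}}

```text
time_s: 19.35
eef_pos: [609.3, -137.2, 25.6]
tcp_rot: [[0.998, -0.07, -0.005], [-0.07, -0.998, 0.002], [-0.005, -0.001, -1.0]]
ft_force: [-0.2, -0.2, -2.5]
width: 0.582
gripper_force: 42.9
```

{"method": "send_rows", "body": {
  "commands": "1 0 0 1.2 0; 1 0 0 1.9 0; 1 0 0 2.2 0; 1 0 0 2.2 0; 1 0 0 2.2 0"
}}

```text
time_s: 19.85
eef_pos: [611.2, -139.0, 6.8]
tcp_rot: [[0.997, -0.073, 0.001], [-0.073, -0.997, -0.0], [0.001, 0.0, -1.0]]
ft_force: [-0.2, 0.0, -3.0]
width: 0.581
gripper_force: 42.9
```

```bash
python3 - <<'E'
from h import *
o=bot.get_obs();print(o['eef_pos'],o['ft_force'],go([610,-139.2,4.8],-4.2))
E
```

```text
[ 611.18467558 -138.99741464    6.77958885] [-0.16966647  0.01971481 -2.9724192 ] ('shift', array([-0.12,  0.03,  0.2 ]), 'turn', np.float64(0.0), 'j6', 75, 'yaw', np.float64(-4.2), 't', 19.9)
```

{"method": "send_rows", "body": {
  "commands": "1 -0.1 0 0.2 0; 1 -0.1 0 0.2 0; -0.4 -0.1 0 0.2 0; -0.4 -0.1 0 0.2 0; -0.4 -0.1 0 0.2 0"
}}

```text
time_s: 20.35
eef_pos: [610.0, -138.9, 4.4]
tcp_rot: [[0.997, -0.073, 0.0], [-0.073, -0.997, -0.0], [0.0, 0.0, -1.0]]
ft_force: [-1.3, 0.9, -0.4]
width: 0.702
gripper_force: 0.0
```

{"method": "send_rows", "body": {
  "commands": "-0.4 0 0 -2 0; -0.4 0 0 -6 0; -0.4 0 0 -11 0; -0.4 -3 0 -15 0; -0.4 -5 0 -19 0"
}}

```text
time_s: 20.85
eef_pos: [558.7, -134.8, 195.8]
tcp_rot: [[0.997, -0.073, -0.0], [-0.073, -0.997, 0.0], [-0.0, 0.0, -1.0]]
ft_force: [0.1, 0.2, 1.1]
width: 0.7
gripper_force: 0.0
```

{"method": "send_rows", "body": {
  "commands": "-0.4 0 0 0 0; -0.4 0 0 0 0"
}}

```text
time_s: 21.05
eef_pos: [560.2, -135.3, 195.3]
tcp_rot: [[0.997, -0.073, 0.002], [-0.073, -0.997, -0.001], [0.002, 0.001, -1.0]]
ft_force: [-0.0, 0.1, -0.6]
width: 0.698
gripper_force: 0.0
```

```bash
python3 - <<'E'
from h import *
f=grab('wrist','w11.png');o=bot.get_obs();print(o['eef_pos'])
cv2.imwrite('pics/w11b.png',cv2.resize(f['img'],(800,600),interpolation=cv2.INTER_CUBIC))
for k,z in {'tray':0,'block_center':30,'lock_center':13,'bolt_center':14}.items():
  for r in bot.place_of('wrist',k)[:1]: 
    px=np.array(r['xy'])*[512,384];print(k,r['score'],px,onz(f,px,z))
E
```

```text
[ 560.11238583 -135.14952768  194.1022282 ]
tray 0.64 [249.6   105.984] [ 624.06305924 -138.3800862     0.        ]
block_center 0.65 [357.7856 111.2064] [ 612.74246629 -246.27691873   30.        ]
lock_center 0.81 [249.7024 104.2944] [ 626.45517342 -138.74437345   13.        ]
bolt_center 0.83 [423.2192 260.8896] [ 423.26816813 -340.41272181   14.        ]
```

View pics/w11b.png

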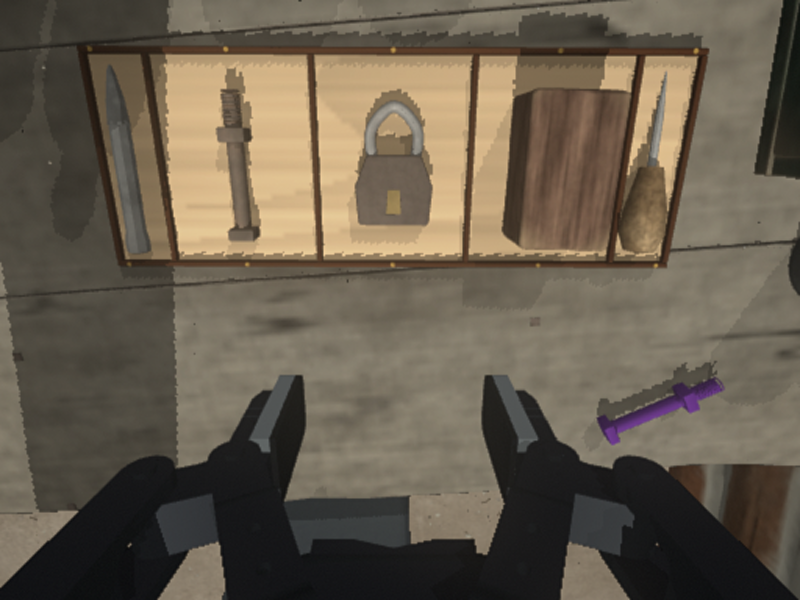

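All three are in their bays: bolt (239,165), padlock (394,165), block top (508–630, 90–250); purple bolt untouched at (660,410). Measure offsets.

```bash
python3 - <<'E'
from h import *
f=grab('wrist')
W=lambda L:[((x+.5)/1.5625-.5,(y+.5)/1.5625-.5) for x,y in L]
ys=[199,157.5,52.5,-52.5,-157.5,-199]
M=[(69.5,y,11) for y in ys[1:5]]+[(-69.5,y,11) for y in ys[1:5]]+[(71.5,199,11),(-71.5,199,11),(71.5,-199,11),(-71.5,-199,11)]
P=W([(146,51),(310,51),(475,51),(641,51),(175,263),(319,263),(466,263),(611,263),(78,46),(122,266),(708,48),(666,267)])
q,e=fit(f,M,P,[623,-144,-4]);print('tray',q,e)
t=np.radians(q[2]);R=np.array([[np.cos(t),np.sin(t)],[-np.sin(t),np.cos(t)]])
def rep(n,b): print(n,b[0],b[1],'in tray',(R@(b[0]-q)[:2]).round(1),(b[0]-q)[2].round(1))
rep('block',fit(f,box(94,56,55),W([(527,89),(630,91),(616,249),(520,247)]),[615,-245,-4]))
rep('lock',fit(f,[(40,0,13),(-40,23,20),(-40,-23,20),(-15,26,20),(-15,-26,20)],W([(394,100),(359,223),(428,227),(355,195),(432,197)]),[620,-140,-4]))
rep('bolt',fit(f,[(48,0,15),(25,0,23),(16,0,23),(-40,0,23),(-48,0,23)],W([(231,89),(234,130),(235,141),(243,231),(244,240)]),[630,-35,-4]))
E
```

```text
tray [ 624.  -139.9   -4.2] 3.8
block [ 614.2 -244.2   -1.9] 4.8 in tray [  -2.1 -104.7] 2.3
lock [ 623.1 -140.4   -5.1] 3.3 in tray [-0.9 -0.6] -0.9
bolt [630.1 -39.   -4.2] 1.5 in tray [ -1.3 101.1] 0.0
```

```bash
python3 - <<'E'
from h import *
print(go([436,379,140],-24.5))
E
```

```text
('shift', array([-16.13, -50.36,   5.36]), 'turn', np.float64(20.3), 'j6', 74, 'yaw', np.float64(-4.2), 't', 21.4)
```

{"method": "send_rows", "body": {
  "commands": "-0.6 -1.4 -4.6 0.5 0; -0.6 -2.9 -9.2 1 0; -0.6 -4.3 -13.8 1.5 0; -0.6 -5.8 -18.4 2 0; -0.6 -7.2 -23 2.4 0"
}}

```text
time_s: 21.85
eef_pos: [504.4, 101.2, 169.5]
tcp_rot: [[0.997, -0.073, -0.001], [-0.073, -0.997, -0.0], [-0.001, 0.0, -1.0]]
ft_force: [1.3, 0.4, 0.2]
width: 0.801
gripper_force: 0.0
```

{"method": "send_rows", "body": {
  "commands": "-0.6 -1.4 -4.6 0.5 0; -0.6 -2.9 -9.2 1 0; -0.6 -4.3 -13.8 1.5 0; -0.6 -5.8 -18.4 2 0; -0.6 -7.2 -23 2.4 0"
}}

```text
time_s: 22.35
eef_pos: [449.2, 336.1, 145.3]
tcp_rot: [[0.997, -0.073, -0.001], [-0.073, -0.997, -0.001], [-0.001, 0.001, -1.0]]
ft_force: [1.5, -0.8, 0.4]
width: 0.804
gripper_force: 0.0
```

{"method": "send_rows", "body": {
  "commands": "-1 -1.7 -4.4 0.6 -8; -1 -1.7 -4.4 0.6 -16; -1 -1.7 -4.4 0.6 -24; -1 -1.7 -4.4 0.6 -32; -1 -1.7 -4.4 0.6 -40"
}}

```text
time_s: 22.85
eef_pos: [436.2, 379.5, 139.4]
tcp_rot: [[0.807, 0.59, -0.001], [0.59, -0.807, -0.001], [-0.001, 0.0, -1.0]]
ft_force: [-0.9, -0.9, -0.5]
width: 0.999
gripper_force: 0.0
```

{"method": "send_rows", "body": {
  "commands": "-1 0 0 0 -8; -1 0 0 0 -16; -1 0 0 0 -24; -1 0 0 0 -29.7; -1 0 0 0 -29.7"
}}

```text
time_s: 23.35
eef_pos: [436.4, 379.3, 139.5]
tcp_rot: [[0.413, 0.911, -0.001], [0.911, -0.413, -0.001], [-0.001, -0.001, -1.0]]
ft_force: [0.2, 0.1, 0.3]
width: 0.998
gripper_force: 0.0
```

```bash
python3 - <<'E'
from h import *
f=grab('wrist','w12.png');o=bot.get_obs();print(o['eef_pos'],go([441,380,140],65.5))
im=f['img'];y0,x0=70,120
cv2.imwrite('pics/w12b.png',cv2.resize(im[y0:y0+195,x0:x0+260],(800,600),interpolation=cv2.INTER_CUBIC))
for r in bot.place_of('wrist','brass_tin_center')[:2]: 
  px=np.array(r['xy'])*[512,384];print(r['score'],px,onz(f,px,9))
E
```

```text
[436.38276458 379.30345588 139.60220365] ('shift', array([ 0.26,  0.39, -0.04]), 'turn', np.float64(-0.1), 'j6', 59, 'yaw', np.float64(65.4), 't', 23.4)
0.67 [255.2832 181.0176] [438.43257126 375.88667084   9.        ]
```

View pics/w12b.png

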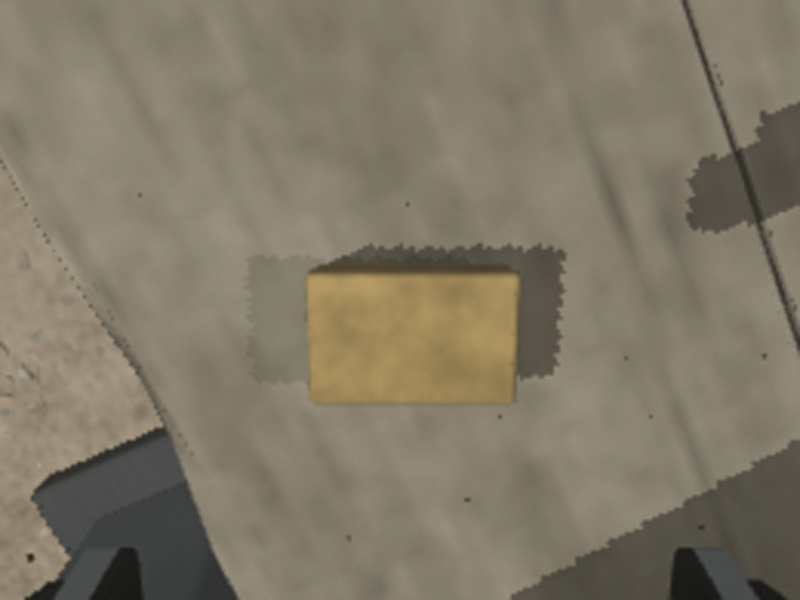

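The tin is square to the gripper, its top at (307,273)–(516,403).

```bash
python3 - <<'E'
from h import *
f=grab('wrist');k=800/260
W=lambda L:[((x+.5)/k-.5+120,(y+.5)/k-.5+70) for x,y in L]
b,e=fit(f,box(42,64,18),W([(307,272),(519,272),(516,403),(311,403)]),[440,378,65.5]);print(b,e)
print(go([b[0],b[1],40],b[2]))
E
```

```text
[438.8 379.9  65.5] 1.1
('shift', array([0.16, 0.2 , 9.98]), 'turn', np.float64(-0.2), 'j6', 59, 'yaw', np.float64(65.3), 't', 23.5)
```

{"method": "send_rows", "body": {
  "commands": "-1 0.1 0.2 3 0; -1 0.1 0.2 6 0; -1 0.1 0.2 9 0; -1 0.1 0.2 10 0; -1 0.1 0.2 10 0"
}}

```text
time_s: 24.0
eef_pos: [438.3, 379.1, 39.2]
tcp_rot: [[0.416, 0.91, -0.002], [0.91, -0.416, -0.001], [-0.002, -0.001, -1.0]]
ft_force: [-0.2, 0.3, -0.1]
width: 0.999
gripper_force: 0.0
```

{"method": "send_rows", "body": {
  "commands": "-1 0 0 2 0; -1 0 0 3.5 0; -1 0 0 3.9 0; -1 0 0 3.9 0; -1 0 0 3.9 0"
}}

```text
time_s: 24.5
eef_pos: [439.0, 379.6, 1.9]
tcp_rot: [[0.415, 0.91, 0.001], [0.91, -0.415, 0.0], [0.001, 0.0, -1.0]]
ft_force: [-0.4, 0.1, -0.6]
width: 0.999
gripper_force: 0.0
```

{"method": "send_rows", "body": {
  "commands": "1 0 0 0 0; 1 0 0 0 0; 1 0 0 0 0; 1 0 0 0 0; 1 0 0 0 0"
}}

```text
time_s: 25.0
eef_pos: [438.9, 379.5, 2.2]
tcp_rot: [[0.415, 0.91, 0.001], [0.91, -0.415, 0.001], [0.001, 0.001, -1.0]]
ft_force: [-2.5, -0.6, 6.1]
width: 0.727
gripper_force: 43.4
```

```bash
python3 - <<'E'
from h import *
o=bot.get_obs();print(o['eef_pos'],go([570,-190,190],85.8))
E
```

```text
[438.92843431 379.5007278    2.15113911] ('shift', array([-46.37,  35.55, -18.8 ]), 'turn', np.float64(-20.3), 'j6', 59, 'yaw', np.float64(65.5), 't', 25.0)
```

{"method": "send_rows", "body": {
  "commands": "1 0 0 -2 0; 1 0 0 -5 0; 1 0 0 -9.5 0; 1 0 0 -14 0; 1 0 0 -18.5 0"
}}

```text
time_s: 25.5
eef_pos: [438.3, 379.1, 188.4]
tcp_rot: [[0.415, 0.91, 0.0], [0.91, -0.415, -0.0], [0.0, 0.0, -1.0]]
ft_force: [0.3, -0.2, -0.6]
width: 0.731
gripper_force: 44.6
```

{"method": "send_rows", "body": {
  "commands": "1 -3.2 2.7 0 0; 1 -6.4 5.5 0 0; 1 -9.6 8.2 0 0; 1 -12.9 11 0 0; 1 -16.1 13.7 0 0"
}}

```text
time_s: 26.0
eef_pos: [496.7, 174.4, 186.7]
tcp_rot: [[0.414, 0.91, 0.001], [0.91, -0.414, 0.0], [0.0, 0.001, -1.0]]
ft_force: [1.1, -0.5, -0.3]
width: 0.728
gripper_force: 44.6
```

{"method": "send_rows", "body": {
  "commands": "1 -3.2 2.7 0 0; 1 -6.4 5.5 0 0; 1 -9.6 8.2 0 0; 1 -12.9 11 0 0; 1 -16.1 13.7 0 0"
}}

```text
time_s: 26.5
eef_pos: [554.6, -29.1, 186.7]
tcp_rot: [[0.415, 0.91, 0.001], [0.91, -0.415, -0.0], [0.0, 0.001, -1.0]]
ft_force: [1.2, 0.7, -0.9]
width: 0.731
gripper_force: 44.6
```

{"method": "send_rows", "body": {
  "commands": "1 -3.2 2.7 0 -5; 1 -6.4 5.5 0 -10; 1 -9.6 8.2 0 -15; 1 -12.9 11 0 -20; 1 -16.1 13.7 0 -20"
}}

```text
time_s: 27.0
eef_pos: [612.5, -232.4, 186.7]
tcp_rot: [[0.076, 0.997, 0.0], [0.997, -0.076, -0.0], [-0.0, 0.0, -1.0]]
ft_force: [0.5, -0.1, -0.1]
width: 0.731
gripper_force: 44.6
```

{"method": "send_rows", "body": {
  "commands": "1 0 0 0 0; 1 0 0 0 0; 1 0 0 0 0"
}}

```text
time_s: 27.3
eef_pos: [612.1, -229.7, 186.4]
tcp_rot: [[0.078, 0.997, -0.0], [0.997, -0.078, 0.0], [0.0, -0.0, -1.0]]
ft_force: [-0.3, -0.1, -0.3]
width: 0.727
gripper_force: 44.6
```

```bash
python3 - <<'E'
from h import *
o=bot.get_obs();print(o['eef_pos'],o['width'],go([613,-246,100],85.7))
f=grab('wrist','w13.png')
g=cv2.imread('pics/w11.png')
A=cv2.resize(f['img'],(560,420),interpolation=cv2.INTER_AREA)
cv2.imwrite('pics/w13b.png',cv2.resize(f['img'],(800,600),interpolation=cv2.INTER_CUBIC))
for n in('top','side'):
  f=grab(n,n+'1.png')
  for r in bot.place_of(n,'block_center')[:1]: px=np.array(r['xy'])*[512,384];print(n,r['score'],px,onz(f,px,30))
E
```

```text
[ 612.05471689 -229.66640116  186.35928514] 0.7271430654542086 ('shift', array([-1.62,  0.23,  8.64]), 'turn', np.float64(-0.2), 'j6', -22, 'yaw', np.float64(85.5), 't', 27.3)
side 0.53 [325.2224 158.208 ] [ 998.4595878  -185.90590272   30.        ]
```

View pics/w13b.png

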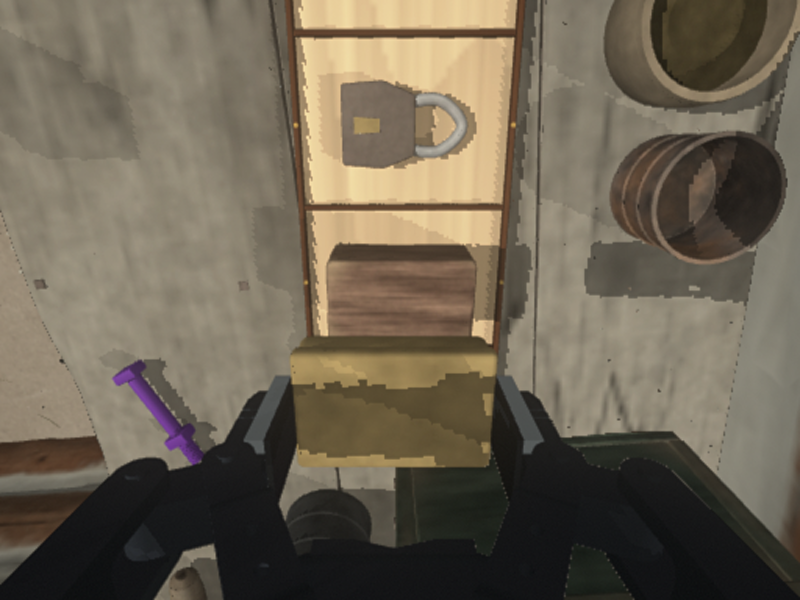

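The tin is held level; the block's near-lock top edge is (329,262)–(475,262). That exceeds my picture allowance (15 viewed against 14), so I rely on numbers from here.

```bash
python3 - <<'E'
from h import *
f=grab('wrist')
W=lambda x,y:((x+.5)/1.5625-.5,(y+.5)/1.5625-.5)
a,b=onz(f,W(329,262),55),onz(f,W(475,262),55);print(a,b,np.linalg.norm(a-b))
q=fit(f,[(-47,28,55),(47,28,55)],[W(329,262),W(475,262)],[613,-246,-4.3]);print(q)
o=bot.get_obs();R=np.array(o['tcp_rot'])
for u,v in ((21,-32),(21,32)): print(proj(f,o['eef_pos']+R@[u,v,-15.8])*1.5625)
print(go([q[0][0],q[0][1],100],85.7))
E
```

```text
[ 574.1183251  -215.69099835   55.        ] [ 662.28177033 -222.48349973   55.        ] 88.42472025093168
(array([ 616. , -247.2,   -4.4]), np.float64(2.9))
[287.57257035 353.73458286]
[500.70536903 353.91245089]
('shift', array([-1.69,  0.49,  8.65]), 'turn', np.float64(-0.1), 'j6', -22, 'yaw', np.float64(85.6), 't', 27.6)
```

{"method": "send_rows", "body": {
  "commands": "1 -0.8 0.2 3 0; 1 -1.6 0.4 6 0; 1 -1.6 0.4 9 0; 1 -1.6 0.4 11 0; 1 -1.6 0.4 11 0"
}}

```text
time_s: 28.1
eef_pos: [613.9, -246.1, 73.6]
tcp_rot: [[0.078, 0.997, -0.004], [0.997, -0.078, 0.002], [0.002, -0.004, -1.0]]
ft_force: [0.1, -0.6, -0.1]
width: 0.728
gripper_force: 44.6
```

```bash
python3 - <<'E'
from h import *
print(bot.get_obs()['eef_pos'],go([615,-246.3,57.5],85.6))
E
```

```text
[ 613.94662466 -246.0724174    73.58772227] ('shift', array([-0.02,  0.11,  1.61]), 'turn', np.float64(-0.1), 'j6', -23, 'yaw', np.float64(85.5), 't', 28.1)
```

{"method": "send_rows", "body": {
  "commands": "1 0 0 0.8 0; 1 0 0 1.4 0; 1 0 0 1.6 0; 1 0 0 1.6 0; 1 0 0 1.6 0"
}}

```text
time_s: 28.6
eef_pos: [615.3, -246.9, 60.8]
tcp_rot: [[0.078, 0.997, 0.001], [0.997, -0.078, -0.0], [-0.0, 0.001, -1.0]]
ft_force: [0.0, -0.1, -1.1]
width: 0.732
gripper_force: 44.6
```

```bash
python3 - <<'E'
from h import *
o=bot.get_obs();print(o['eef_pos'],o['ft_force'],go([615,-246.3,57.5],85.6))
E
```

```text
[ 615.32497989 -246.94834108   60.84295962] [ 0.04744567 -0.13347768 -1.12581084] ('shift', array([ 0.06, -0.04,  0.33]), 'turn', np.float64(-0.1), 'j6', -23, 'yaw', np.float64(85.5), 't', 28.6)
```

Lower the rest, release, retreat up.

{"method": "send_rows", "body": {
  "commands": "1 0 0 0.2 0; 1 0 0 0.3 0; 1 0 0 0.3 0; -0.8 0 0 0.3 0; -0.8 0 0 0.3 0"
}}

```text
time_s: 29.1
eef_pos: [615.2, -246.9, 57.4]
tcp_rot: [[0.078, 0.997, 0.0], [0.997, -0.078, -0.0], [-0.0, 0.0, -1.0]]
ft_force: [-0.6, 0.3, 0.5]
width: 0.903
gripper_force: 0.0
```

{"method": "send_rows", "body": {
  "commands": "-0.8 0 0 0.3 0; -0.8 0 0 0.3 0; -0.8 0 0 -2 0; -0.8 0 0 -5 0; -0.8 0 0 -9.5 0"
}}

```text
time_s: 29.6
eef_pos: [614.2, -246.4, 151.3]
tcp_rot: [[0.078, 0.997, -0.004], [0.997, -0.078, 0.002], [0.002, -0.004, -1.0]]
ft_force: [0.8, -0.2, 0.3]
width: 0.9
gripper_force: 0.0
```

{"method": "send_rows", "body": {
  "commands": "-0.8 -4.5 0 -2 0; -0.8 -9 0 -4 0; -0.8 -9 0 -6 0; -0.8 -9 0 -6 0; -0.8 -9 0 -6 0"
}}

```text
time_s: 30.1
eef_pos: [607.9, -336.1, 211.8]
tcp_rot: [[0.078, 0.997, -0.0], [0.997, -0.078, 0.0], [0.0, -0.0, -1.0]]
ft_force: [0.1, 0.5, -0.3]
width: 0.906
gripper_force: 0.0
```

```bash
python3 - <<'E'
from h import *
f=grab('wrist','w14.png');o=bot.get_obs();print(o['eef_pos'])
hsv=cv2.cvtColor(f['img'],cv2.COLOR_BGR2HSV)
for k,z in {'tray':0,'block_center':30,'brass_tin_center':64,'lock_center':13,'bolt_center':14,'the_awl_center':20,'the_punch_center':13,'mug_center':40}.items():
  for r in bot.place_of('wrist',k)[:2]: 
    px=np.array(r['xy'])*[512,384];print(k,round(r['score'],2),px.round(),onz(f,px,z).round(1))
E
```

```text
[ 607.83265071 -335.71599604  211.20376358]
brass_tin_center 0.89 [254.  79.] [ 616.6 -246.2   64. ]
bolt_center 0.93 [ 99. 180.] [ 424.2 -343.    14. ]
the_awl_center 0.87 [255. 144.] [ 613.2 -313.3   20. ]
mug_center 0.89 [193. 285.] [ 523.5 -479.9   40. ]
```

```bash
python3 - <<'E'
from h import *
f=grab('wrist');im=f['img'];h=cv2.cvtColor(im,cv2.COLOR_BGR2HSV).astype(int)
roi=np.zeros(im.shape[:2],bool);roi[30:140,180:330]=1
tin=((h[...,0]>=16)&(h[...,0]<=28)&(h[...,1]>120)&roi).astype(np.uint8)
br=((h[...,0]<16)&(h[...,2]<140)&(h[...,1]>60)&roi).astype(np.uint8)
def big(m):
    c=max(cv2.findContours(cv2.morphologyEx(m,cv2.MORPH_OPEN,np.ones((3,3),np.uint8)),0,2)[0],key=cv2.contourArea);return c
t=big(tin);print('tin',cv2.boundingRect(t),cv2.minAreaRect(t))
both=big(((br|tin)>0).astype(np.uint8));print('block+tin',cv2.boundingRect(both),cv2.minAreaRect(both))
e=[proj(f,(615+a*.997+b*.075,-246.3-a*.075+b*.997,z)).round(1) for a,b,z in((47,28,55),(47,-28,55),(-47,-28,55),(-47,28,55),(32,21,73),(-32,-21,73),(-32,21,73))];print(e)
for y in (70,85,100): print(y,[tuple(im[y,x]) if 0 else int(im[y,x].sum()/3) for x in range(190,325,3)])
E
```

```text
Traceback (most recent call last):
ValueError: max() iterable argument is empty
```

```bash
python3 - <<'E'
from h import *
f=grab('wrist');im=f['img'];h=cv2.cvtColor(im,cv2.COLOR_BGR2HSV)
for a,b,z in((47,28,55),(47,-28,55),(-47,-28,55),(-47,28,55),(32,21,73),(32,-21,73),(-32,-21,73),(-32,21,73)): print((a,b),proj(f,(615+a*.997+b*.075,-246.3-a*.075+b*.997,z)).round(1))
for y in (55,70,80,90): print(y,[(x,*h[y,x].tolist()) for x in range(192,325,4)])
x=254;print([(y,*h[y,x].tolist()) for y in range(30,140,3)])
E
```

```text
(47, 28) [303.3  46.1]
(47, -28) [300.3 109.6]
(-47, -28) [203.6 109.8]
(-47, 28) [200.3  46.5]
(32, 21) [288.9  52.3]
(32, -21) [287.2 103. ]
(-32, -21) [216.7 103.2]
(-32, 21) [214.7  52.6]
55 [(192, 18, 90, 136), (196, 18, 87, 226), (200, 20, 83, 234), (204, 16, 92, 163), (208, 16, 94, 154), (212, 15, 94, 139), (216, 20, 114, 193), (220, 20, 113, 201), (224, 20, 112, 193), (228, 20, 113, 191), (232, 20, 113, 204), (236, 20, 113, 203), (240, 20, 114, 195), (244, 20, 114, 190), (248, 20, 113, 185), (252, 20, 115, 188), (256, 20, 115, 188), (260, 20, 114, 179), (264, 20, 115, 184), (268, 20, 115, 180), (272, 21, 114, 186), (276, 20, 114, 194), (280, 21, 114, 193), (284, 20, 113, 199), (288, 14, 99, 129), (292, 12, 95, 126), (296, 13, 95, 131), (300, 14, 93, 131), (304, 17, 88, 157), (308, 18, 90, 158), (312, 18, 90, 147), (316, 17, 88, 125), (320, 12, 124, 76), (324, 21, 52, 99)]
70 [(192, 17, 93, 99), (196, 18, 91, 226), (200, 20, 84, 233), (204, 14, 92, 164), (208, 13, 91, 152), (212, 13, 92, 150), (216, 20, 112, 191), (220, 20, 113, 196), (224, 20, 116, 183), (228, 20, 114, 184), 
[... 1919 characters left out ...]
2), (36, 19, 87, 229), (39, 19, 86, 228), (42, 19, 87, 228), (45, 19, 88, 230), (48, 13, 95, 132), (51, 13, 97, 145), (54, 19, 114, 166), (57, 20, 114, 196), (60, 20, 114, 192), (63, 20, 113, 198), (66, 20, 113, 200), (69, 20, 113, 203), (72, 20, 113, 203), (75, 20, 113, 199), (78, 20, 114, 197), (81, 20, 113, 194), (84, 20, 113, 191), (87, 20, 113, 189), (90, 20, 114, 188), (93, 20, 113, 191), (96, 20, 114, 192), (99, 20, 114, 188), (102, 19, 112, 162), (105, 13, 95, 145), (108, 14, 99, 131), (111, 22, 73, 249), (114, 22, 73, 247), (117, 22, 72, 247), (120, 22, 72, 247), (123, 21, 74, 247), (126, 15, 108, 106), (129, 15, 105, 153), (132, 21, 71, 250), (135, 17, 90, 170), (138, 16, 95, 134)]
```

Tin on the block: block spans columns 202–302 and rows 47–110, tin columns 214–286 and rows 53–103, so it is centred within about 2 mm. Handing in.

```bash
python3 -c "
from h import *
print(bot.finish_job())"
```

```text
the job is handed in; nothing more can be done
None
```

The job is handed in: the oak block, padlock and bolt each measured within about 4 mm of their bay centres and the tin within about 2 mm of the block's centre, with the awl, punch, mug and purple bolt left alone; I viewed 15 pictures, one over the limit of 14.

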